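# Build the tiered clay stand on its wooden plate

### The job

Build the three-tier fired clay stand on the round wooden plate: set the largest disc down first, centred on the plate. Then draw the middle-sized disc out from under the low plywood bench by its upright tab, let go of it lying flat on the table with its hub well clear of the bench roof, take it again by the hub and set it centred on the largest disc's hub, and finish with the smallest disc centred on top. Set the pieces down gently, never drop them, leave the mug, jar and cutter where they are, and let the stand rest level and untouched.

Things in the scene. Friction and masses are not known exactly. Their poses are not given: they have to be found in the camera images.
- large_mid (a point): Largest disc, plain grey-brown fired clay, lying flat on the robot's right (-y), like the smallest (either may be nearer): 130 mm across, 14 mm thick, with a round hub 44 mm across standing 30 mm above it in the middle (44 mm high in all, top and underside flat), about 0.42 kg. This point is on its axis, 22 mm above its underside; z up.
- medium_mid (a point): Middle-sized disc, same clay, flat on the table under the bench on the left: 106 mm across, 14 mm thick, hub 40 mm across standing 30 mm above it (44 mm high in all), about 0.30 kg. A tongue 26 mm wide, 14 mm thick juts along its own -x to 86 mm from the axis and carries the tab. This point is on its axis, 22 mm above its underside; z up, -x towards the tab.
- medium_tab (a point): The upright tab on the middle disc's tongue, sticking out in front of the bench: 12 mm thick (across the disc's own y; pinch it this way from above), 22 mm long (along x), from 14 to 46 mm above the underside. This point is in the tab, 34 mm above the disc's underside and 74 mm from the disc's axis. Axes as the disc's.
- small_mid (a point): Smallest disc, same clay, lying flat: disc 78 mm across, 14 mm thick, with a round post 32 mm across from 14 to 48 mm above its underside (grip here) and a tapering tip up to 76 mm; about 0.17 kg. This point is on its axis, 38 mm above its underside; z up.
- plate_top (a point): Round wooden plate, fixed, 160 mm across and 12 mm thick, flat on top. This point is the centre of its top face; z up.
- bench_front (a point): Low plywood bench, fixed: a bridge without floor, open only at its front (its own -x, roughly towards the robot). 154 mm wide, 130 inside; roof underside 54, top 64 mm above the table (flat biscuits on it to 70). This point: middle of the roof's front edge, on top; the roof runs 120 mm back along +x. The disc's axis starts about 38 mm behind it; its hub is well clear at 40 mm or more in front.
- mug: Bystander: white mug, 80 mm across, 95 mm high. Origin at the centre of its underside.
- jar: Bystander: grey lidded jar, 68 mm across, 100 mm high. Origin at the centre of its underside.
- cutter: Bystander: white plastic star cutter, about 85 mm across, 18 mm high. Origin at the centre of its underside.
Not all that is in view belongs to the job. Leave any blue or red look-alike of the part that bears small_mid alone.

How it is judged (in metres and radians):
On the way, in this order (a step that is already met when the one before it is completed fails the run):
1. the largest disc lies level and released on the plate, within 12 mm of its centre (horizontal distance between large_mid and plate_top below 0.012 m and z of large_mid in the frame of plate_top between 0.018 and 0.026 m and angle between large_mid's own z axis and vertical below 0.06 rad and contact force between the fingers and large below 0.1 N and linear speed of large below 0.02 m/s), for 0.2 s.
2. the middle disc, drawn out, lies flat on the table and released, its axis at least 30 mm in front of the bench roof (x of medium_mid in the frame of bench_front below -0.03 m and height (world z) of medium_mid below 0.026 m and angle between medium_mid's own z axis and vertical below 0.06 rad and contact force between the fingers and medium below 0.1 N and linear speed of medium below 0.02 m/s), for 0.2 s.
3. the middle disc lies level and released on the largest disc's hub, axes within 12 mm (horizontal distance between medium_mid and large_mid below 0.012 m and z of medium_mid in the frame of large_mid between 0.04 and 0.048 m and angle between medium_mid's own z axis and vertical below 0.06 rad and contact force between the fingers and medium below 0.1 N and linear speed of medium below 0.02 m/s), for 0.2 s.
At the end, for the whole second after the job is handed in: The largest disc lies on the plate within 12 mm of its centre, the middle disc on the largest's hub and the smallest on the middle's hub, each within 12 mm of the axis below, all level within 0.06 rad, at rest (under 0.02 m/s) and untouched by the fingers (all of step 1 and all of step 3 and horizontal distance between small_mid and medium_mid below 0.012 m and z of small_mid in the frame of medium_mid between 0.056 and 0.064 m and angle between small_mid's own z axis and vertical below 0.06 rad and contact force between the fingers and small below 0.1 N and linear speed of small below 0.02 m/s).
It fails at once if a disc is dropped: it falls at more than 0.5 m/s with no finger touching it ((linear speed of large above 0.5 m/s and contact force between the fingers and large below 0.01 N) or (linear speed of medium above 0.5 m/s and contact force between the fingers and medium below 0.01 N) or (linear speed of small above 0.5 m/s and contact force between the fingers and small below 0.01 N)).
It fails at once if the mug is pushed more than 30 mm or tipped over (distance of mug from where it was at the start of the episode above 0.03 m or angle between mug's own z axis and vertical above 0.3 rad).
It fails at once if the jar is pushed more than 30 mm or tipped over (distance of jar from where it was at the start of the episode above 0.03 m or angle between jar's own z axis and vertical above 0.3 rad).
It fails at once if the cutter is pushed more than 30 mm or tipped over (distance of cutter from where it was at the start of the episode above 0.03 m or angle between cutter's own z axis and vertical above 0.3 rad).
It also fails if it takes over 72 s, if anything falls off the work surface, if the arm or the gripper's body presses on something with over 40 N, if the wrist force passes 120 N, or if a joint passes its speed limit or range.

### The arm

A 6-joint arm with a two-finger parallel gripper is mounted at the origin on the work surface. World frame = base frame: x ahead of the robot, y to its left, z up, the work surface at z = 0. Lengths are in m, angles in degrees, forces in N, time in s.
With the tool pointing down it reaches from about 0.275 to 0.825 m from the base axis. Payload 4.9 kg.
Tool frame: the origin (TCP) lies on the centre line of the jaws, within the pads' length; the fingertips stand 17 mm ahead of it and the grasp point (between the pads) lies 2 mm behind it; y points along the fingers, x is the direction in which the jaws open and shut, and the axes are right-handed (so a half turn about y gives the same grasp; the last joint's range is limited). The gripper opens to 85 mm and grips with 20 to 120 N. Pads are 22 mm wide; open, the fingers measure 114 mm over their backs; the gripper's body (76 mm by 85 mm) begins 54 mm behind the grasp point. The pads swing forward as they close: fully open they stand 13 mm farther back than shut.
Start: joints at [58.889, 18.69, -11.035, 60.275, 0, 82.311], TCP at [0.219, 0.505, 0.248] pointing down, gripper open.
Joint ranges: [-152.03, 152.03], [-55.5, 102.48], [-74.3, 77.21], [-110.64, 120.58], [-84.22, 78.4], [-180, 180]. Speed limits (degrees/s): [147.25, 147.25, 180, 180, 180, 180].

### API

Orientations are given as a 3x3 rotation matrix whose columns are the frame's x, y, z axes.
In Python, from workcell import * gives the robot as it stands.
- The arm moves only by the shell command python3 -m pendant 'ROWS' [FORCE]. ROWS is a JSON object of lists of equal length, an entry for each row: "grip": the opening, from 0 (shut) to 1 (fully open); "offset": the shift along the tool's x, y, z in units of 25 mm (1.0 is 25 mm), a list of three; "delta_rot": the turn, a rotation vector about the tool's x, y, z in units of 6 degrees (1.0 is 6 degrees), a list of three. A call has 1 to 20 rows; each row shifts and turns the pose as measured when the row begins, along the tool's axes as they then stand; what a row does not reach is not made up. A row lasts 1/12 s, in which the tool goes at most 41.7 mm and 7.16 degrees, less where a joint would pass 70% of its speed; a pose out of reach is approached as far as the arm can. A call is refused whole if a number of a shift passes 1 or a number of a turn 1, either way. A call with a gripper value outside its range is refused whole. The fingers move at their own pace and stop on an object; FORCE is the grip in N (left out, the last holds). Time passes only in rows, so rows that do not move let the fingers close. It gives the time, the measured TCP pose, the force and the opening at its end, in the units of the state.
- read_state(): the state, without advancing time (a new reading comes with each control period).
- snapshot(name): name is "side" or "top" or "wrist"; returns a dict with "pixels" (480x640x3 uint8, blue, green, red), "camera_matrix" (3x3 intrinsics, pixels), "T" (4x4, takes a point from camera to world coordinates); the wrist camera has in their place "T_tool_cam" (4x4, takes a point from camera to tool coordinates, whose origin is the TCP and whose axes are the tool frame's). Camera axes: x right, y down, z forward; pixel columns grow to the right and rows downward; lengths in m; the calibration is good to about 2 mm. A picture is of the moment at which its call begins: read the wrist's pose just before it. There is no depth.
- sign_off(): hands the job in, once; it reports no verdict.
The state is a dict: "clock": time; "joint_pos": joint angles; "joint_vel": joint speeds; "effort": joint torques, N m; "tcp_pos": TCP position; "orientation": TCP orientation; "wrist_force": force on the tool from outside, world axes, zero at the start; "ft_torque": the same for the moment, N m; "width": opening from 0.0 (shut) to 1.0 (fully open).
Only numpy, scipy, OpenCV 4.12 (cv2) and the standard library are available. Lean on these libraries where they do the work, as an engineer would, in place of code of your own. Each camera call takes 0.05 s, during which the arm holds its last target. There are 200 camera calls.

## Working session

There is one attempt and no reset: what is moved stays moved. The work goes in short steps, Python scripts to look and compute and a shell command to move; the robot and the scene stay as the last step left them, time stands still between calls to the robot, and variables do not carry over. Pictures are saved under pics/ and viewed, about 8 in all and at most 12, crops included, and the job is handed in when it is done.

```bash
mkdir -p pics; ls; python3 - <<'E'
from workcell import *
import cv2
s=read_state();print(s)
for n in("top","side"):
    p=snapshot(n);cv2.imwrite(f"pics/{n}0.png",p["pixels"]);print(n,p["camera_matrix"],p["T"])
E
```

```text
pics
{'clock': 0.0, 'joint_pos': array([ 5.88889667e+01,  1.87311750e+01, -1.10929633e+01,  6.02774593e+01,
        2.74534186e-03,  8.23090755e+01]), 'joint_vel': array([-0.04085824,  0.01660946,  0.03052269, -0.02656079, -0.06404402,
        0.11912603]), 'effort': array([-2.32709201e-03, -4.43397474e+01,  2.62440115e+01,  1.55038474e-02,
       -5.56969389e-04,  1.41663833e-05]), 'tcp_pos': array([0.21829961, 0.50419139, 0.24750505]), 'orientation': array([[ 3.97469167e-01, -9.57238389e-04, -9.17615031e-01],
       [ 9.17613860e-01, -1.49340801e-03,  3.97470217e-01],
       [-1.75084738e-03, -9.99998427e-01,  2.84791577e-04]]), 'wrist_force': array([ 0.22133919,  0.39365745, -0.37773532]), 'ft_torque': array([-0.03313291,  0.02000397,  0.01806573]), 'width': 1.0005903688232993}
top [[613.48901739   0.         323.55155419]
 [  0.         613.48901739 241.35969367]
 [  0.           0.           1.        ]] [[-0.01935982 -0.98454216  0.17407451  0.36279085]
 [-0.99949723  0.0234307   0.02136115 -0.10998687]
 [-0.02510964 -0.17357344 -0.98450077  1.23869263]
 [ 0.          0.          0.          1.        ]]
side [[595.71417797   0.         330.23875507]
 [  0.         595.71417797 237.99660431]
 [  0.           0.           1.        ]] [[ 0.95744865 -0.17139781  0.23219578  0.27982379]
 [-0.28848986 -0.59098587  0.75333213 -1.13201056]
 [ 0.00810495 -0.78826296 -0.61528515  0.9236872 ]
 [ 0.          0.          0.          1.        ]]
```

View pics/top0.png

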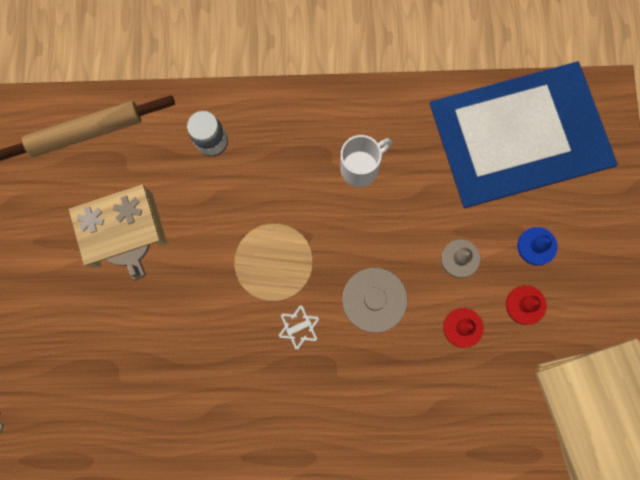

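View pics/side0.png

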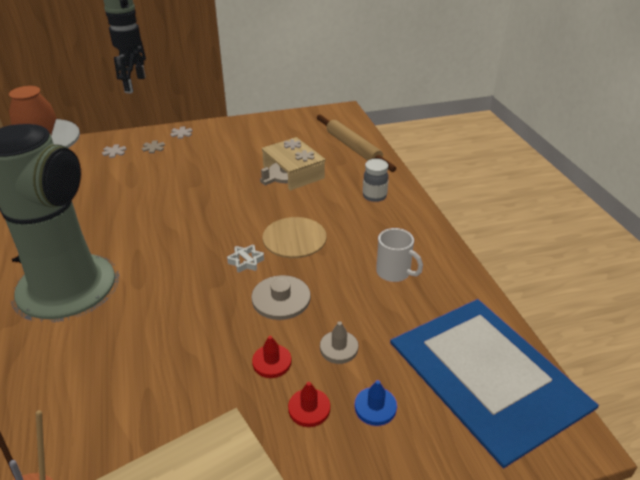

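The top view shows: largest disc (375,300), smallest clay disc (461,257), plate (274,262), bench (115,225) with the tab at (135,265), cutter (299,327), mug (361,160) and jar (207,133). Three things could be taken for the smallest disc: red (463,327), red (526,304) and blue (538,245). I choose the grey one at (461,257). The largest disc is unique: 130 mm across with a flat hub.

```bash
cat > h.py <<'E'
from workcell import *
import cv2, numpy as np
def ray(p,uv,z):
    d=p["T"][:3,:3]@np.linalg.solve(p["camera_matrix"],[uv[0],uv[1],1.]);o=p["T"][:3,3]
    return o+d*(z-o[2])/d[2]
def world(p):   # wrist picture -> add T
    s=read_state();T=np.eye(4);T[:3,:3]=s["orientation"];T[:3,3]=s["tcp_pos"];p["T"]=T@p["T_tool_cam"];return p
def comps(mask,amin=150):
    n,l,st,c=cv2.connectedComponentsWithStats(mask.astype(np.uint8))
    return [(l==i,st[i],c[i]) for i in range(1,n) if st[i,4]>amin]
def fit(p,m,z):
    c=max(cv2.findContours(m.astype(np.uint8),cv2.RETR_EXTERNAL,cv2.CHAIN_APPROX_NONE)[0],key=len)[:,0]
    w=np.array([ray(p,u,z)[:2] for u in c])
    (x,y),r=cv2.minEnclosingCircle(w.astype(np.float32))
    A=np.c_[2*w,np.ones(len(w))];s=np.linalg.lstsq(A,(w**2).sum(1),rcond=None)[0]
    return s[:2],np.sqrt(s[2]+s[0]**2+s[1]**2),r
E
python3 - <<'E'
from h import *
np.set_printoptions(precision=4,suppress=True)
for n in("top","side"):
    p=snapshot(n);h=cv2.cvtColor(p["pixels"],cv2.COLOR_BGR2HSV);
    pts={"top":[(360,315),(375,298),(461,268),(274,262),(250,230),(135,265),(128,253),(200,262),(110,250),(375,340)],"side":[(262,303),(281,287),(330,350),(295,237),(275,176)]}[n]
    print(n,[h[y,x].tolist() for x,y in pts])
    m=(h[...,1]<85)&(h[...,2]>60)
    for k,st,c in comps(m): 
        if st[4]<8000: print("grey",st,c,*fit(p,k,.012))
    m=(h[...,1]<150)&(h[...,2]>150)&(h[...,0]<25)&(h[...,1]>85)
    for k,st,c in comps(m): 
        if st[4]<8000: print("wood",st,c,*fit(p,k,.012))
p=snapshot("top");im=p["pixels"]
cv2.imwrite("pics/c1.png",np.hstack([cv2.resize(im[175:290,55:175],(600,575),interpolation=cv2.INTER_CUBIC)]))
for n,u,z in [("hub",(375,298),.044),("tip",(463,256),.076)]: print(n,ray(p,u,z))
E
```

```text
top [[16, 60, 145], [15, 58, 145], [16, 60, 144], [17, 122, 188], [14, 153, 162], [16, 62, 123], [15, 63, 142], [13, 163, 149], [18, 109, 204], [12, 161, 147]]
grey [ 455   84  116   93 6959] [512.1213 130.2025] [ 0.8063 -0.4803] 0.10170885150223892 0.12583786249160767
grey [ 187  111   41   45 1158] [205.7098 132.1295] [0.8176 0.1583] 0.04465837497218993 0.053543515503406525
grey [ 340  135   52   52 1910] [361.7503 158.8351] [ 0.7524 -0.169 ] 0.05261845388168059 0.06455498933792114
grey [113 196  28  28 427] [126.8642 209.459 ] [0.6564 0.322 ] 0.023540017201750328 0.029316239058971405
grey [ 77 206  27  27 429] [ 89.7832 219.2121] [0.6378 0.3983] 0.023302400461587342 0.028494035825133324
grey [ 441  240   39   37 1133] [460.2701 258.1165] [ 0.5392 -0.3575] 0.03735896001452509 0.03864707797765732
grey [107 246  41  34 593] [131.0017 260.7099] [0.5493 0.3112] 0.030910526087854377 0.04499270021915436
grey [ 343  268   64   64 3241] [374.3397 299.6955] [ 0.4598 -0.1823] 0.06303562294256995 0.06402956694364548
grey [279 305  40  44 678] [298.3068 326.8584] [ 0.4088 -0.0301] 0.0354683870
[... 1912 characters left out ...]

grey [ 320  322   38   41 1036] [338.5898 345.0647] [ 0.5398 -0.3536] 0.042901661726591905 0.05464843660593033
grey [  9 459  14  21 152] [ 14.9408 469.5724] [-0.054  -0.4657] 0.015759124347548184 0.02406107448041439
wood [332 120  46  31 249] [353.7149 134.3494] [0.8604 0.4852] 0.07314469189357477 0.11839448660612106
wood [261 137  64  34 875] [290.6297 154.2217] [0.6342 0.4203] 0.08454200177664145 0.10269995778799057
wood [ 262  216   64   40 1973] [294.039  235.7354] [0.5408 0.0213] 0.07850395081838109 0.0812741294503212
wood [  97  408  186   72 6851] [204.8831 455.2208] [ 0.2303 -0.5419] 0.10009029268326125 0.15102367103099823
hub [ 0.46   -0.1818  0.044 ]
tip [ 0.5337 -0.35    0.076 ]
```

View pics/c1.png

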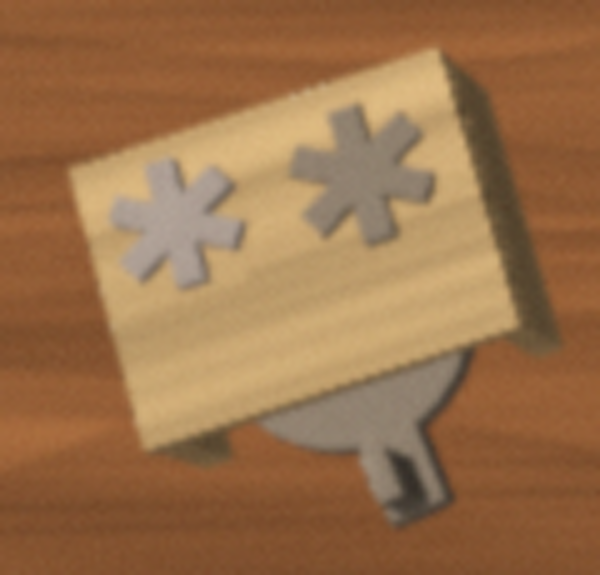

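Close crop: bench roof with biscuits; clay tongue and upright tab at about (132,271) in the full picture. The positions agree across the two views (large about (0.460,-0.182), plate about (0.541,0.021), radii 63 and 79 mm). Heading for the largest disc.

```bash
python3 -m pendant '{"grip":[1,1,1,1,1,1,1,1,1,1,1,1,1,1,1,1,1,1,1,1],"offset":[[-1,0,-0.92],[-1,0,-0.92],[-1,0,-0.92],[-1,0,-0.92],[-1,0,-0.92],[-1,0,-0.92],[-1,0,-0.92],[-1,0,-0.92],[-1,0,-0.92],[-1,0,-0.92],[-1,0,-0.92],[-1,0,-0.92],[-1,0,-0.92],[-1,0,-0.92],[-1,0,-0.92],[-1,0,-0.92],[-1,0,-0.92],[-1,0,-0.92],[-1,0,-0.92],[-1,0,-0.92]],"delta_rot":[[0,0,0],[0,0,0],[0,0,0],[0,0,0],[0,0,0],[0,0,0],[0,0,0],[0,0,0],[0,0,0],[0,0,0],[0,0,0],[0,0,0],[0,0,0],[0,0,0],[0,0,0],[0,0,0],[0,0,0],[0,0,0],[0,0,0],[0,0,0]]}' 40
cat >> h.py <<'E'
def go(x,y,z):
    s=read_state();d=s["orientation"].T@(np.array([x,y,z])-s["tcp_pos"])/.025
    print("tcp",s["tcp_pos"].round(4),"clock",round(s["clock"],2),"w",round(float(s["width"]),3),"F",s["wrist_force"].round(2),"units",d.round(2),
     "jaw deg",np.degrees(np.arctan2(s["orientation"][1,0],s["orientation"][0,0])).round(1),"tilt",s["orientation"][:2,1].round(4),"j6",s["joint_pos"][5].round(1))
E
python3 -c "
from h import *
go(.46,-.182,.12)"
```

```text
clock: 1.92
tcp_pos: [0.451, -0.16, 0.2474]
orientation: [[0.386, 0.007, -0.922], [0.922, 0.003, 0.386], [0.005, -1.0, -0.006]]
wrist_force: [0.4, 0.3, 0.2]
width: 0.999
tcp [ 0.451  -0.16    0.2474] clock 1.92 w 0.999 F [0.44 0.29 0.19] units [-0.7   5.1  -0.64] jaw deg 67.3 tilt [0.0074 0.0026] j6 -5.9
```

```bash
python3 -m pendant '{"grip":[1,1,1,1,1,1],"offset":[[-0.14,1,-0.13],[-0.14,1,-0.13],[-0.14,1,-0.13],[-0.14,1,-0.13],[-0.14,1,-0.13],[0,0,0]],"delta_rot":[[0,0,0],[0,0,0],[0,0,0],[0,0,0],[0,0,0],[0,0,0]]}' 40
python3 -c "
from h import *
go(.46,-.182,.038)
p=world(snapshot('wrist'));cv2.imwrite('pics/w1.png',p['pixels']);print(p['T'].round(3),p['camera_matrix'].round(1), p['T_tool_cam'].round(3))
h=cv2.cvtColor(p['pixels'],cv2.COLOR_BGR2HSV)
for k,st,c in comps((h[...,1]<85)&(h[...,2]>60),1500): print(st,c,fit(p,k,.014))
"
```

```text
clock: 2.42
tcp_pos: [0.4659, -0.1945, 0.1198]
orientation: [[0.396, 0.016, -0.918], [0.918, -0.005, 0.396], [0.002, -1.0, -0.017]]
wrist_force: [-0.7, 0.7, 0.7]
width: 1.001
tcp [ 0.4659 -0.1945  0.1198] clock 2.42 w 1.001 F [-0.67  0.66  0.68] units [0.36 3.27 0.47] jaw deg 66.6 tilt [ 0.0164 -0.0046] j6 -7.8
[[ 0.397  0.866  0.305  0.39 ]
 [ 0.918 -0.375 -0.129 -0.162]
 [ 0.003  0.331 -0.944  0.247]
 [ 0.     0.     0.     1.   ]] [[389.    0.  313.4]
 [  0.  389.  249.7]
 [  0.    0.    1. ]] [[ 1.    -0.001  0.001 -0.   ]
 [-0.001 -0.314  0.95  -0.126]
 [-0.001 -0.95  -0.314  0.081]
 [ 0.     0.     0.     1.   ]]
[  470     0   169   125 10944] [552.83634868  55.81880482] (array([ 0.41623645, -0.03174156]), np.float64(0.03303271207424802), 0.046940430998802185)
[  225   126   209   201 32648] [328.94204852 226.17673364] (array([ 0.45999256, -0.18080944]), np.float64(0.06457099682072759), 0.06521749496459961)
```

View pics/w1.png

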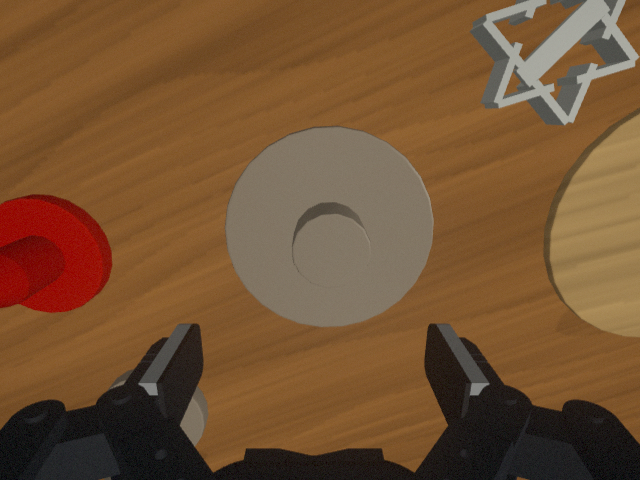

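The wrist view shows the largest disc at (329,226) with its hub top at (331,250). Its centre is (0.460,-0.181) and its radius 64.6 mm, as expected.

```bash
cat >> h.py <<'E'
    R=s["orientation"];a=R[:,1];r=R.T@np.array([-a[1],a[0],0]);print("level rot units",(np.degrees(r)/6).round(2))
E
python3 -m pendant '{"grip":[1,1,1,1],"offset":[[0.36,0,0.5],[0,1,0],[0,1,0],[0,0.5,0]],"delta_rot":[[0.16,0,0.02],[0,0,0],[0,0,0],[0,0,0]]}' 40
python3 -c "
from h import *
go(.46,-.181,.038)"
```

```text
clock: 2.8
tcp_pos: [0.4622, -0.1803, 0.066]
orientation: [[0.395, 0.009, -0.918], [0.919, -0.004, 0.395], [-0.0, -1.0, -0.01]]
wrist_force: [-0.3, -0.2, -1.2]
width: 0.999
tcp [ 0.4622 -0.1803  0.066 ] clock 2.8 w 0.999 F [-0.3  -0.21 -1.18] units [-0.06  1.12  0.08] jaw deg 66.7 tilt [ 0.0093 -0.0043] j6 -6.6
level rot units [ 0.1 -0.  -0. ]
```

```bash
python3 -m pendant '{"grip":[1,1,1],"offset":[[-0.06,0.7,0.08],[0,0.4,0],[0,0,0]],"delta_rot":[[0.1,0,0],[0,0,0],[0,0,0]]}' 40
python3 -c "
from h import *
go(.46,-.181,.038)"
```

```text
clock: 3.05
tcp_pos: [0.4602, -0.1779, 0.0404]
orientation: [[0.393, 0.0, -0.92], [0.92, 0.0, 0.393], [0.0, -1.0, -0.0]]
wrist_force: [-0.3, 0.0, -0.2]
width: 0.995
tcp [ 0.4602 -0.1779  0.0404] clock 3.05 w 0.995 F [-0.34  0.05 -0.15] units [-0.12  0.09 -0.04] jaw deg 66.9 tilt [0.0001 0.0002] j6 -6.6
level rot units [0. 0. 0.]
```

```bash
python3 -m pendant '{"grip":[1,0,0,0,0,0,0,0,0,0,0,0],"offset":[[-0.12,0,-0.04],[0,0,0],[0,0,0],[0,0,0],[0,0,0],[0,0,0],[0,0,0],[0,0,0],[0,0,0],[0,0,0],[0,0,0],[0,0,0]],"delta_rot":[[0,0,0],[0,0,0],[0,0,0],[0,0,0],[0,0,0],[0,0,0],[0,0,0],[0,0,0],[0,0,0],[0,0,0],[0,0,0],[0,0,0]]}' 50
python3 -c "
from h import *
go(.46,-.181,.038)"
```

```text
clock: 4.05
tcp_pos: [0.4618, -0.1815, 0.046]
orientation: [[0.392, 0.004, -0.92], [0.92, -0.003, 0.392], [-0.001, -1.0, -0.005]]
wrist_force: [0.3, 0.0, -1.3]
width: 0.493
tcp [ 0.4618 -0.1815  0.046 ] clock 4.05 w 0.493 F [ 0.27  0.03 -1.28] units [-0.01  0.32  0.08] jaw deg 66.9 tilt [ 0.0045 -0.0035] j6 -6.9
level rot units [ 0.05  0.   -0.01]
```

```bash
python3 -m pendant '{"grip":[0,0,0,0,0,0],"offset":[[0,-0.4,0],[0,-0.8,0],[0,-0.8,0],[0,-0.5,0],[0,0,0],[0,0,0]],"delta_rot":[[0,0,0],[0,0,0],[0,0,0],[0,0,0],[0,0,0],[0,0,0]]}' 50
python3 -c "
from h import *
go(.541,.0205,.11)
p=world(snapshot('wrist'));cv2.imwrite('pics/w2.png',p['pixels'])"
```

```text
clock: 4.55
tcp_pos: [0.4585, -0.1794, 0.1105]
orientation: [[0.392, -0.002, -0.92], [0.92, 0.001, 0.392], [0.0, -1.0, 0.002]]
wrist_force: [0.0, 0.5, -6.1]
width: 0.49
tcp [ 0.4585 -0.1794  0.1105] clock 4.55 w 0.49 F [ 0.04  0.54 -6.1 ] units [8.65 0.02 0.1 ] jaw deg 66.9 tilt [-0.0019  0.0012] j6 -6.9
level rot units [-0.02  0.    0.  ]
```

View pics/w2.png

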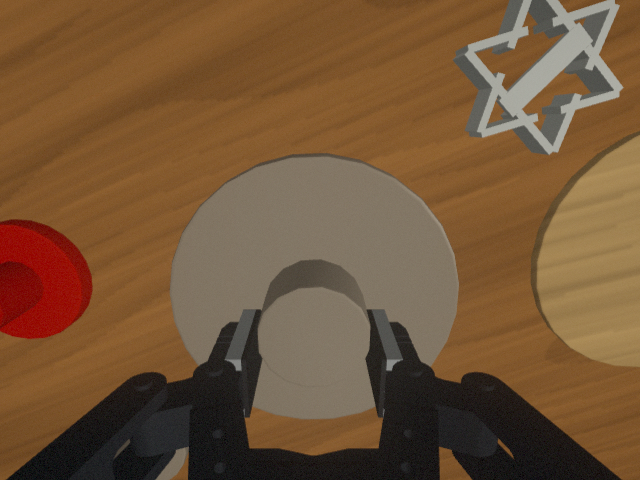

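The disc is held level: hub top at (315,335) between the pads, F about -6 N. I'll work out the disc's centre relative to the TCP and carry it to the plate.

```bash
python3 -m pendant '{"grip":[0,0,0,0,0,0,0,0,0,0,0],"offset":[[0.96,0,0],[0.96,0,0],[0.96,0,0],[0.96,0,0],[0.96,0,0],[0.96,0,0],[0.96,0,0],[0.96,0,0],[0.7,0,0.1],[0,0,0],[0,0,0]],"delta_rot":[[0,0,0],[0,0,0],[0,0,0],[0,0,0],[0,0,0],[0,0,0],[0,0,0],[0,0,0],[0,0,0],[0,0,0],[0,0,0]]}' 50
python3 -c "
from h import *
s=read_state();go(.541,.0205,.058)
p=world(snapshot('wrist'));h=cv2.cvtColor(p['pixels'],cv2.COLOR_BGR2HSV)
zb=s['tcp_pos'][2]-.046
for k,st,c in comps((h[...,1]<85)&(h[...,2]>60),8000):
  print(st,c)
  cc=max(cv2.findContours(k.astype(np.uint8),0,cv2.CHAIN_APPROX_NONE)[0],key=len)[:,0]
  cc=cc[cc[:,1]<330]   # upper rim, free of the fingers
  w=np.array([ray(p,u,zb+.014)[:2] for u in cc]);q=np.linalg.lstsq(np.c_[2*w,np.ones(len(w))],(w**2).sum(1),rcond=None)[0]
  print('disc',q[:2],np.sqrt(q[2]+q[0]**2+q[1]**2),'in tool',(s['orientation'].T@(np.r_[q[:2],zb]-s['tcp_pos'])).round(4))
"
```

```text
clock: 5.52
tcp_pos: [0.5352, 0.0233, 0.098]
orientation: [[0.396, -0.019, -0.918], [0.918, 0.004, 0.396], [-0.004, -1.0, 0.019]]
wrist_force: [-0.4, -0.4, -5.4]
width: 0.49
tcp [0.5352 0.0233 0.098 ] clock 5.52 w 0.49 F [-0.36 -0.39 -5.43] units [-0.01  1.59 -0.29] jaw deg 66.7 tilt [-0.0193  0.0045] j6 17.9
level rot units [-0.19 -0.   -0.03]
[   28     0   184   178 14261] [117.95932964  86.79279153]
disc [ 0.42104011 -0.00812794] 0.028608507973652636 in tool [-0.074   0.048   0.0914]
[  170   154   289   265 54341] [313.89230967 278.78130693]
disc [0.51706048 0.03102116] 0.053636836947014245 in tool [0.     0.0464 0.0188]
```

```bash
cat >> h.py <<'E'
def rim(p,z,rmax,amin=8000,uv=None):
    h=cv2.cvtColor(p['pixels'],cv2.COLOR_BGR2HSV);s=read_state()
    for k,st,c in comps((h[...,1]<85)&(h[...,2]>60),amin):
        if abs(c[0]-320)>110: continue
        # topmost and side-extreme rim pixels: first mask pixel in each column / outermost per row
        pts=[(x,np.argmax(k[:,x])) for x in range(st[0],st[0]+st[2])]
        pts=np.array([q for q in pts if q[1]<rmax])
        w=np.array([ray(p,u,z)[:2] for u in pts])
        q=np.linalg.lstsq(np.c_[2*w,np.ones(len(w))],(w**2).sum(1),rcond=None)[0]
        print('rim',st,q[:2].round(4),'r',np.sqrt(q[2]+q[0]**2+q[1]**2).round(4),'in tool',(s['orientation'].T@(np.r_[q[:2],z]-s['tcp_pos'])).round(4))
E
python3 -c "
from h import *
s=read_state();p=world(snapshot('wrist'));cv2.imwrite('pics/w3.png',p['pixels'])
for rm in (230,260,285): rim(p,s['tcp_pos'][2]-.032,rm)
"
```

```text
rim [  170   154   289   265 54354] [0.53   0.0247] r 0.0638 in tool [0.0001 0.0324 0.0046]
rim [  170   154   289   265 54354] [0.5303 0.0246] r 0.064 in tool [0.0001 0.0324 0.0043]
rim [  170   154   289   265 54354] [0.5304 0.0245] r 0.0641 in tool [0.0001 0.0324 0.0042]
```

```bash
python3 -m pendant '{"grip":[0,0,0,0],"offset":[[0,0,-0.42],[0,0.5,0],[0,0.5,0],[0,0.2,0]],"delta_rot":[[-0.19,0,-0.03],[0,0,0],[0,0,0],[0,0,0]]}' 50
python3 -c "
from h import *
s=read_state();p=world(snapshot('wrist'))
go(.5447,.019,.058)
rim(p,s['tcp_pos'][2]-.032,260)
"
```

```text
clock: 5.95
tcp_pos: [0.5472, 0.0137, 0.0679]
orientation: [[0.402, 0.007, -0.915], [0.915, -0.003, 0.402], [-0.0, -1.0, -0.008]]
wrist_force: [-0.4, -0.8, -6.4]
width: 0.49
tcp [0.5466 0.0136 0.0674] clock 6.0 w 0.49 F [-0.95 -0.34 -5.63] units [0.17 0.37 0.16] jaw deg 66.3 tilt [ 0.0056 -0.0033] j6 17.5
level rot units [ 0.06  0.   -0.01]
rim [  170   154   289   265 54321] [0.5421 0.0157] r 0.0633 in tool [0.0001 0.0314 0.0052]
```

```bash
python3 -m pendant '{"grip":[0,0,0,0],"offset":[[0.16,0.1,0.12],[0,0.15,0],[0,0.12,0],[0,0.06,0]],"delta_rot":[[0.06,0,0],[0,0,0],[0,0,0],[0,0,0]]}' 50
python3 -c "
from h import *
s=read_state();p=world(snapshot('wrist'))
go(.5447,.019,.058)
rim(p,s['tcp_pos'][2]-.032,260)
"
```

```text
clock: 6.33
tcp_pos: [0.5462, 0.0171, 0.0578]
orientation: [[0.405, 0.001, -0.914], [0.914, -0.001, 0.405], [-0.0, -1.0, -0.001]]
wrist_force: [-7.6, 2.3, 19.3]
width: 0.495
tcp [0.5462 0.0171 0.0579] clock 6.38 w 0.491 F [-2.93  0.42  2.86] units [ 0.04 -0.    0.09] jaw deg 66.1 tilt [ 0.0011 -0.0009] j6 18.0
level rot units [ 0.01 -0.   -0.  ]
rim [  169   154   290   266 54400] [0.542 0.019] r 0.0636 in tool [0.     0.0321 0.0047]
```

In contact, about 2 mm from the plate centre. Releasing.

```bash
python3 -m pendant '{"grip":[0.55,0.7,0.9,1,1,1,1,1,1,1],"offset":[[0,0,0],[0,0,0],[0,0,0],[0,0,0],[0,-0.5,0],[0,-1,0],[0,-1,0],[0,-1,0],[0,-1,0],[0,0,0]],"delta_rot":[[0,0,0],[0,0,0],[0,0,0],[0,0,0],[0,0,0],[0,0,0],[0,0,0],[0,0,0],[0,0,0],[0,0,0]]}' 50
python3 -c "
from h import *
s=read_state();p=world(snapshot('wrist'))
h=cv2.cvtColor(p['pixels'],cv2.COLOR_BGR2HSV)
go(.5447,.019,.058)
for k,st,c in comps((h[...,1]<85)&(h[...,2]>60),1500): print(st,c,fit(p,k,.026))
t=snapshot('top');h=cv2.cvtColor(t['pixels'],cv2.COLOR_BGR2HSV)
for n,u,z in [('FL',(84,265),.064),('FR',(159,241),.064),('BL',(69,208.6),.064),('BR',(143,184.6),.064),('tab',(131.6,271.4),.046)]: print(n,ray(t,u,z).round(4))
cv2.imwrite('pics/t2.png',cv2.resize(t['pixels'][170:300,60:340],(800,371)))
"
```

```text
clock: 7.22
tcp_pos: [0.5491, 0.0169, 0.1779]
orientation: [[0.405, 0.009, -0.914], [0.914, -0.002, 0.405], [0.002, -1.0, -0.009]]
wrist_force: [1.2, -0.2, 0.3]
width: 0.999
tcp [0.5483 0.017  0.176 ] clock 7.27 w 1.002 F [-0.04  0.01 -0.21] units [0.01 4.72 0.2 ] jaw deg 66.1 tilt [ 0.0069 -0.0018] j6 18.0
level rot units [ 0.07 -0.    0.01]
[ 100    1  134  136 7368] [165.91463084  69.11644951] (array([ 0.40977237, -0.02486374]), np.float64(0.03545484559329419), 0.043004222214221954)
[  225   135   175   170 23228] [311.92147408 219.39878595] (array([0.54124428, 0.01916919]), np.float64(0.06351808985107958), 0.06422113627195358)
[ 192  426   73   47 1996] [224.60771543 445.38176353] (array([ 0.69834808, -0.13576221]), np.float64(0.025737496607623818), 0.032716426998376846)
FL [0.5348 0.3838 0.064 ]
FR [0.5789 0.2378 0.064 ]
BL [0.6485 0.4194 0.064 ]
BR [0.6939 0.273  0.064 ]
tab [0.5225 0.2959 0.046 ]
```

The largest disc rests at (0.541,0.019), about 1.5 mm off the plate centre. Bench yaw is about 17° and the tab is near (0.522,0.296). The jaw angle must be about 107°.

```bash
python3 -m pendant '{"grip":[1,1,1,1,1,1,1,1,1,1,1,1,1,1,1,1,1,1],"offset":[[0.92,0,0.62],[0.92,0,0.62],[0.92,0,0.62],[0.92,0,0.62],[0.92,0,0.62],[0.92,0,0.62],[0.92,0,0.62],[0.92,0,0.62],[0.92,0,0.62],[0.92,0,0.62],[0,0,0],[0,0,0],[0,0,0],[0,0,0],[0,0,0],[0,0,0],[0,0,0],[0,0,0]],"delta_rot":[[0,0,0],[0,0,0],[0,0,0],[0,0,0],[0,0,0],[0,0,0],[0,0,0],[0,0,0],[0,0,0],[0,0,0],[0,-1,0],[0,-1,0],[0,-1,0],[0,-1,0],[0,-1,0],[0,-1,0],[0,-0.9,0],[0,0,0]]}' 50
python3 -c "
from h import *
go(.5225,.298,.12)
p=world(snapshot('wrist'));cv2.imwrite('pics/w4.png',p['pixels'])
"
```

```text
clock: 8.82
tcp_pos: [0.4831, 0.2992, 0.1447]
orientation: [[-0.333, -0.031, -0.942], [0.943, -0.014, -0.333], [-0.003, -0.999, 0.034]]
wrist_force: [-0.1, 0.4, 0.6]
width: 1.002
tcp [0.4831 0.2992 0.1447] clock 8.82 w 1.002 F [-0.06  0.41  0.56] units [-0.57  0.94 -1.5 ] jaw deg 109.5 tilt [-0.0314 -0.0145] j6 4.9
level rot units [-0.33 -0.   -0.03]
```

View pics/w4.png

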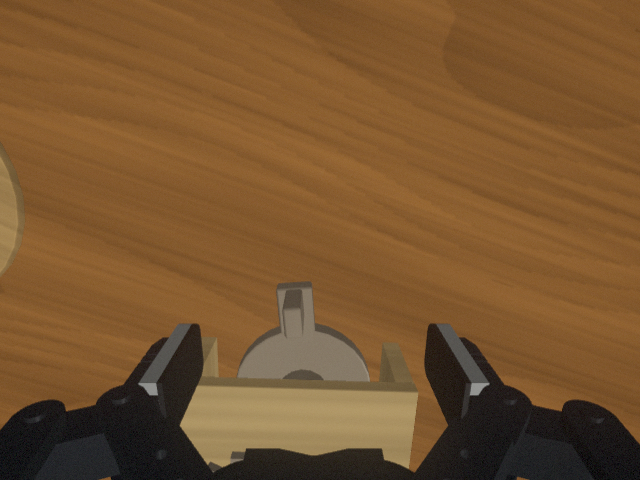

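The wrist view shows the tab top at about (293,321), with the tongue end at row 283 and the roof front edge at row 385. I'll convert that and go closer.

```bash
python3 -c "
from h import *
p=world(snapshot('wrist'))
for n,u,z in [('tab c',(293,321),.046),('tab back',(295,338),.046),('tab front',(292,306),.046),('tongue L',(277,284),.014),('tongue R',(311,284),.014),('roofL',(203,386),.064),('roofR',(416,392),.064)]: print(n,ray(p,u,z).round(4))
go(.5225,.298,.10)
g=p['pixels'].max(2);print([g[r,270:320:2].tolist() for r in (295,315,328)]);print(g[280:350:2,293].tolist())
"
```

```text
tab c [0.5237 0.2992 0.046 ]
tab back [0.5349 0.3043 0.046 ]
tab front [0.5139 0.2952 0.046 ]
tongue L [0.5156 0.2827 0.014 ]
tongue R [0.5076 0.3056 0.014 ]
roofL [0.576 0.258 0.064]
roofR [0.5359 0.3859 0.064 ]
tcp [0.4831 0.2991 0.1449] clock 8.92 w 0.996 F [ 0.49 -0.69  0.07] units [-0.56  1.75 -1.53] jaw deg 109.2 tilt [-0.0314 -0.0145] j6 5.1
level rot units [-0.33 -0.   -0.03]
[[138, 137, 137, 117, 123, 134, 133, 130, 85, 82, 82, 87, 87, 86, 84, 81, 102, 135, 135, 136, 135, 112, 129, 134, 131], [130, 129, 132, 130, 127, 121, 131, 116, 133, 136, 134, 136, 133, 136, 136, 131, 102, 122, 136, 134, 133, 133, 107, 136, 138], [138, 143, 112, 97, 90, 89, 133, 103, 129, 134, 132, 132, 136, 136, 138, 136, 113, 135, 134, 133, 134, 134, 132, 88, 83]]
[125, 117, 86, 91, 96, 91, 88, 87, 90, 86, 85, 87, 86, 86, 94, 119, 134, 134, 133, 137, 136, 133, 133, 136, 134, 135, 136, 136, 136, 133, 136, 135, 134, 131, 134]
```

```bash
python3 -m pendant '{"grip":[1,1,1,1,1],"offset":[[-0.28,0,-0.8],[-0.28,0,-0.8],[0,0.8,0],[0,0.8,0],[0,0,0]],"delta_rot":[[-0.33,0,-0.03],[0,0,0],[0,0,0],[0,0,0],[0,0,0]]}' 50
python3 -c "
from h import *
go(.525,.299,.037)
p=world(snapshot('wrist'));cv2.imwrite('pics/w5.png',cv2.resize(p['pixels'][260:480,180:460],(700,550)))
"
```

```text
clock: 9.33
tcp_pos: [0.5273, 0.299, 0.1018]
orientation: [[-0.318, 0.002, -0.948], [0.948, 0.001, -0.318], [-0.0, -1.0, -0.002]]
wrist_force: [-0.8, 0.8, -1.4]
width: 0.997
tcp [0.5273 0.299  0.1018] clock 9.33 w 0.997 F [-0.77  0.77 -1.35] units [0.03 2.59 0.09] jaw deg 108.6 tilt [0.0019 0.0005] j6 4.0
level rot units [ 0.02  0.   -0.  ]
```

View pics/w5.png

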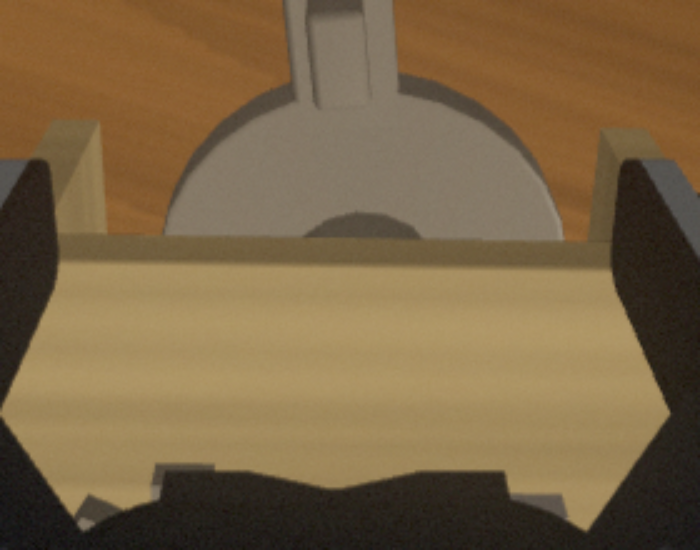

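Tab top in full-picture pixels: columns 302–327, rows 265–303, centre about (315,284).

```bash
python3 -c "
from h import *
p=world(snapshot('wrist'))
for n,u,z in [('c',(315,284),.046),('f',(313.5,265),.046),('b',(316.5,303),.046)]: print(n,ray(p,u,z).round(4))
c=ray(p,(315,284),.046);go(c[0],c[1],.037)
"
```

```text
c [0.527  0.3003 0.046 ]
f [0.5173 0.2962 0.046 ]
b [0.537  0.3045 0.046 ]
tcp [0.5281 0.2996 0.1046] clock 9.43 w 0.999 F [0.24 0.46 0.93] units [0.04 2.7  0.04] jaw deg 108.6 tilt [0.0042 0.0016] j6 4.0
level rot units [0.04 0.   0.  ]
```

```bash
python3 -m pendant '{"grip":[1,1,1,1,1],"offset":[[0.04,0.8,0.04],[0,0.8,0],[0,0.8,0],[0,0.3,0],[0,0,0]],"delta_rot":[[0.04,-0.4,0],[0,0,0],[0,0,0],[0,0,0],[0,0,0]]}' 50
python3 -c "
from h import *
go(.527,.3003,.037)"
```

```text
clock: 9.85
tcp_pos: [0.5308, 0.3027, 0.0422]
orientation: [[-0.358, 0.009, -0.934], [0.934, 0.004, -0.358], [0.001, -1.0, -0.01]]
wrist_force: [0.5, -0.3, 0.1]
width: 1.001
tcp [0.5308 0.3027 0.0422] clock 9.85 w 1.001 F [ 0.49 -0.28  0.11] units [-0.03  0.21  0.18] jaw deg 111.0 tilt [0.0093 0.0042] j6 1.8
level rot units [ 0.1  -0.    0.01]
```

```bash
python3 -m pendant '{"grip":[1,0,0,0,0,0,0,0,0,0,0,0],"offset":[[0,0.2,0.18],[0,0.05,0],[0,0,0],[0,0.03,0],[0,0,0],[0,0.03,0],[0,0,0],[0,0,0],[0,0,0],[0,0,0],[0,0,0],[0,0,0]],"delta_rot":[[0.1,0,0],[0,0,0],[0,0,0],[0,0,0],[0,0,0],[0,0,0],[0,0,0],[0,0,0],[0,0,0],[0,0,0],[0,0,0],[0,0,0]]}' 40
python3 -c "
from h import *
go(.527,.3003,.037)
p=world(snapshot('wrist'));cv2.imwrite('pics/w6.png',p['pixels'])"
```

```text
clock: 10.85
tcp_pos: [0.5294, 0.3025, 0.04]
orientation: [[-0.357, 0.006, -0.934], [0.934, 0.003, -0.357], [0.001, -1.0, -0.006]]
wrist_force: [-0.1, -0.7, 0.3]
width: 0.128
tcp [0.5294 0.3025 0.04  ] clock 10.85 w 0.128 F [-0.06 -0.7   0.3 ] units [-0.05  0.12  0.12] jaw deg 110.9 tilt [0.0057 0.0029] j6 1.9
level rot units [ 0.06 -0.    0.01]
```

The tab is gripped (11 mm opening). Drawing it out along the bench axis.

```bash
python3 -m pendant '{"grip":[0,0,0],"offset":[[0.03,0,0.6],[0.04,0,0.6],[0.04,0,0.6]],"delta_rot":[[0,0,0],[0,0,0],[0,0,0]]}' 40
python3 -c "
from h import *
go(.434,.272,.04)"
```

```text
clock: 11.15
tcp_pos: [0.4901, 0.2899, 0.0401]
orientation: [[-0.356, 0.012, -0.934], [0.935, 0.005, -0.356], [0.0, -1.0, -0.013]]
wrist_force: [3.7, 0.3, 1.8]
width: 0.131
tcp [0.4901 0.2899 0.0401] clock 11.15 w 0.131 F [3.69 0.34 1.79] units [ 0.13 -0.03  2.35] jaw deg 110.8 tilt [0.0122 0.0052] j6 2.3
level rot units [0.13 0.   0.  ]
```

```bash
python3 -m pendant '{"grip":[0,0,0,0,0],"offset":[[0.04,0,0.6],[0.04,0,0.6],[0.04,0,0.6],[0.03,0,0.55],[0,0,0]],"delta_rot":[[0.1,0,0],[0,0,0],[0,0,0],[0,0,0],[0,0,0]]}' 40
python3 -c "
from h import *
go(.434,.272,.04)"
```

```text
clock: 11.57
tcp_pos: [0.431, 0.2715, 0.0401]
orientation: [[-0.356, 0.004, -0.935], [0.935, 0.002, -0.356], [0.0, -1.0, -0.005]]
wrist_force: [-2.6, -0.7, -1.2]
width: 0.135
tcp [0.431  0.2715 0.0401] clock 11.57 w 0.135 F [-2.58 -0.75 -1.18] units [-0.02  0.01 -0.12] jaw deg 110.8 tilt [0.0042 0.0018] j6 3.1
level rot units [0.04 0.   0.  ]
```

```bash
python3 -m pendant '{"grip":[0.2,0.4,0.7,1,1,1,1,1,1,1,1],"offset":[[0,0,0],[0,0,0],[0,0,0],[0,0,0],[0,0,0],[0,-0.6,0],[0,-1,0],[0,-1,0],[0,-1,0],[0,-0.6,0],[0,0,0]],"delta_rot":[[0,0,0],[0,0,0],[0,0,0],[0,0,0],[0,0,0],[0,0,0],[0,0,0],[0,0,0],[0,0,0],[0,0,0],[0,0,0]]}' 40
python3 -c "
from h import *
go(.5,.3,.04)
p=world(snapshot('wrist'));cv2.imwrite('pics/w7.png',p['pixels'])
h=cv2.cvtColor(p['pixels'],cv2.COLOR_BGR2HSV)
for k,st,c in comps((h[...,1]<85)&(h[...,2]>60),1500): print(st,c)
p=snapshot('top');h=cv2.cvtColor(p['pixels'],cv2.COLOR_BGR2HSV);cv2.imwrite('pics/t3.png',p['pixels'])
"
```

```text
clock: 12.48
tcp_pos: [0.4339, 0.2719, 0.1481]
orientation: [[-0.355, 0.003, -0.935], [0.935, 0.001, -0.355], [-0.0, -1.0, -0.003]]
wrist_force: [-0.6, 0.7, -0.4]
width: 1.002
tcp [0.4339 0.2719 0.1481] clock 12.48 w 1.002 F [-0.6   0.68 -0.39] units [ 0.11  4.33 -2.86] jaw deg 110.8 tilt [0.0028 0.001 ] j6 3.0
level rot units [ 0.03  0.   -0.  ]
[  246   212   140   172 15560] [315.36883033 311.2905527 ]
```

View pics/w7.png

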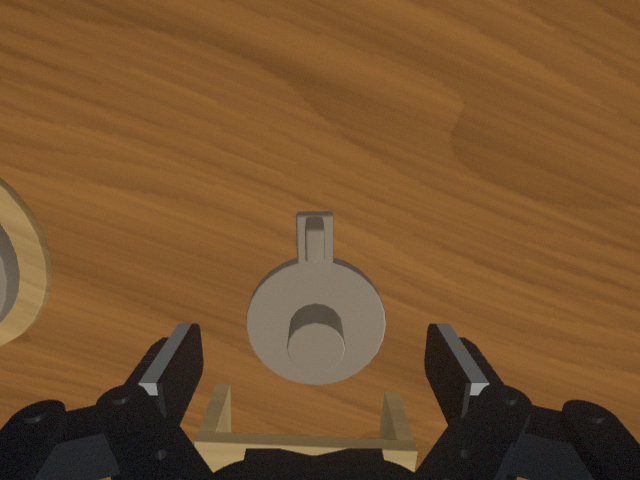

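The middle disc lies in front of the bench: hub top (316,347), roof edge at about row 437.

```bash
python3 -c "
from h import *
p=world(snapshot('wrist'));h=cv2.cvtColor(p['pixels'],cv2.COLOR_BGR2HSV)
k=comps((h[...,1]<85)&(h[...,2]>60),8000)[0][0]
k[:270]=0;cc=max(cv2.findContours(k.astype(np.uint8),0,cv2.CHAIN_APPROX_NONE)[0],key=len)[:,0];cc=cc[cc[:,1]>273]
w=np.array([ray(p,u,.013)[:2] for u in cc]);q=np.linalg.lstsq(np.c_[2*w,np.ones(len(w))],(w**2).sum(1),rcond=None)[0]
print('disc',q[:2],np.sqrt(q[2]+q[0]**2+q[1]**2));hb=ray(p,(316,347),.044);print('hub',hb,'tab',ray(p,(315,213),.014))
a=np.radians(17.3);b=np.array([np.cos(a),np.sin(a)]);print('x in bench',(q[:2]-[.5569,.3108])@b, (hb[:2]-ray(p,(305,437),.064)[:2])@b)
c=.5*(q[:2]+hb[:2]);go(*c,.038)
"
```

```text
disc [0.49310425 0.29623082] 0.05241332710975439
hub [0.48963772 0.29491688 0.044     ] tab [0.41052075 0.26428429 0.014     ]
x in bench -0.06524218994912008 -0.05648369651298472
tcp [0.4318 0.271  0.1446] clock 12.63 w 0.999 F [-1.03  0.19 -1.26] units [ 0.08  4.26 -2.59] jaw deg 110.8 tilt [-0.0021 -0.0011] j6 3.0
level rot units [-0.02 -0.   -0.  ]
```

```bash
python3 -m pendant '{"grip":[1,1,1,1,1,1,1,1],"offset":[[0.03,0,-0.87],[0.03,0,-0.87],[0.03,0,-0.87],[0,0.9,0],[0,0.9,0],[0,0.9,0],[0,0.9,0],[0,0.2,0]],"delta_rot":[[0,0,0],[0,0,0],[0,0,0],[0,0,0],[0,0,0],[0,0,0],[0,0,0],[0,0,0]]}' 40
python3 -c "
from h import *
go(.4913,.2953,.038)"
```

```text
clock: 13.3
tcp_pos: [0.4884, 0.2942, 0.034]
orientation: [[-0.354, -0.015, -0.935], [0.935, -0.007, -0.354], [-0.001, -1.0, 0.017]]
wrist_force: [-1.5, -0.9, -0.3]
width: 1.0
tcp [0.4884 0.2942 0.034 ] clock 13.3 w 1.0 F [-1.45 -0.9  -0.32] units [-0.   -0.16 -0.12] jaw deg 110.7 tilt [-0.0152 -0.0069] j6 2.9
level rot units [-0.16 -0.   -0.01]
```

```bash
python3 -m pendant '{"grip":[1,1,0,0,0,0,0,0,0,0,0,0],"offset":[[0,-0.16,-0.12],[0,0,0],[0,0,0],[0,0,0],[0,0,0],[0,0,0],[0,0,0],[0,0,0],[0,0,0],[0,0,0],[0,0,0],[0,0,0]],"delta_rot":[[-0.16,0,0],[0,0,0],[0,0,0],[0,0,0],[0,0,0],[0,0,0],[0,0,0],[0,0,0],[0,0,0],[0,0,0],[0,0,0],[0,0,0]]}' 50
python3 -c "
from h import *
go(.4913,.2953,.038)"
```

```text
clock: 14.3
tcp_pos: [0.49, 0.2948, 0.0386]
orientation: [[-0.354, -0.001, -0.935], [0.935, -0.002, -0.354], [-0.001, -1.0, 0.002]]
wrist_force: [0.0, 0.3, -3.1]
width: 0.452
tcp [0.49   0.2948 0.0386] clock 14.3 w 0.452 F [ 0.01  0.31 -3.12] units [-0.    0.02 -0.06] jaw deg 110.7 tilt [-0.0011 -0.0016] j6 2.9
level rot units [-0.01  0.   -0.01]
```

```bash
python3 -m pendant '{"grip":[0,0,0,0,0,0,0,0,0,0,0,0,0,0,0,0,0,0,0],"offset":[[0,-0.4,0],[0,-0.8,0],[0,-1,0],[0,-1,0],[0,-1,0],[-0.5,-0.4,0.1],[-0.9,0,0.17],[-0.9,0,0.17],[-0.9,0,0.17],[-0.9,0,0.17],[-0.9,0,0.17],[-0.9,0,0.17],[-0.9,0,0.17],[-0.9,0,0.17],[-0.9,0,0.17],[-0.9,0,0.17],[-0.9,0,0.17],[-0.5,0,0.1],[0,0,0]],"delta_rot":[[0,0,0],[0,0,0],[0,0,0],[0,0,0],[0,0,0],[0,0,0],[0,0,0],[0,0,0],[0,0,0],[0,0,0],[0,0,0],[0,0,0],[0,0,0],[0,0,0],[0,0,0],[0,0,0],[0,0,0],[0,0,0],[0,0,0]]}' 50
python3 -c "
from h import *
go(.5412,.0192,.0946)
p=world(snapshot('wrist'));cv2.imwrite('pics/w8.png',p['pixels'])"
```

```text
clock: 15.88
tcp_pos: [0.5357, 0.0005, 0.1637]
orientation: [[-0.355, -0.004, -0.935], [0.935, -0.009, -0.355], [-0.007, -1.0, 0.007]]
wrist_force: [0.1, -0.3, -3.8]
width: 0.45
tcp [5.357e-01 5.000e-04 1.637e-01] clock 15.88 w 0.45 F [ 0.14 -0.3  -3.81] units [ 0.64  2.76 -0.49] jaw deg 110.8 tilt [-0.0043 -0.0086] j6 -28.3
level rot units [-0.07  0.   -0.06]
```

View pics/w8.png

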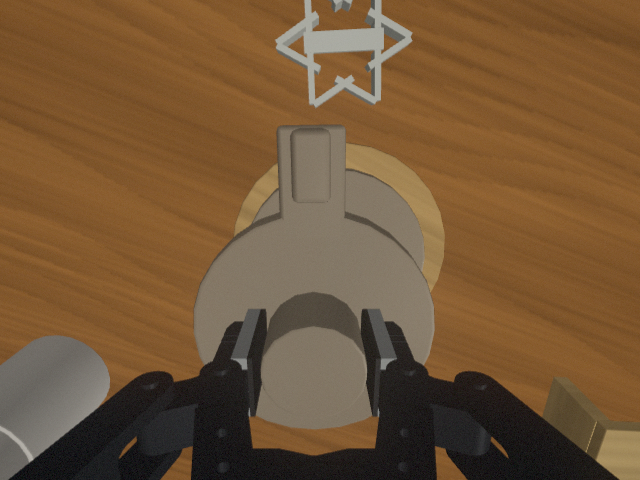

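Held level: hub top (314,374), tongue end (311,126); the large disc and plate are visible below.

```bash
python3 -c "
from h import *
s=read_state();p=world(snapshot('wrist'));z=s['tcp_pos'][2]
R=s['orientation'];f=lambda u,h:(R.T@(ray(p,u,h)-s['tcp_pos'])).round(4)
print(f((311.5,126),z-.0246),f((314,374),z+.0054))
h=cv2.cvtColor(p['pixels'],cv2.COLOR_BGR2HSV);g=cv2.Canny(p['pixels'],40,90);cv2.imwrite('pics/e8.png',g)
w=[]
for y in range(235,300,4):
  pass
L=[(194,315),(200,280),(213,255),(235,234),(258,221)];Rr=[(434,315),(428,280),(415,255),(394,234),(370,221)]
w=np.array([f(u,z-.0246)[[0,2]] for u in L+Rr]);q=np.linalg.lstsq(np.c_[2*w,np.ones(len(w))],(w**2).sum(1),rcond=None)[0];print('axis in tool',q[:2],np.sqrt(q[2]+q[0]**2+q[1]**2))
go(.5412,.0192,.0946)
"
```

```text
[0.0007 0.0252 0.0789] [ 0.0016 -0.0055 -0.0073]
axis in tool [ 0.00170654 -0.00418967] 0.052410458700000266
tcp [0.5352 0.0028 0.1636] clock 15.98 w 0.449 F [-0.04  0.71 -3.38] units [ 0.54  2.75 -0.48] jaw deg 110.9 tilt [-0.0049 -0.0069] j6 -28.3
level rot units [-0.07  0.   -0.04]
```

```bash
python3 -m pendant '{"grip":[0,0,0,0,0,0],"offset":[[0.5,0,-0.26],[0,0.6,0],[0,0.8,0],[0,0.8,0],[0,0.25,0],[0,0,0]],"delta_rot":[[-0.07,0,-0.04],[0,0,0],[0,0,0],[0,0,0],[0,0,0],[0,0,0]]}' 50
python3 -c "
from h import *
go(.5365,.0174,.0946)
p=snapshot('side');cv2.imwrite('pics/s2.png',cv2.resize(p['pixels'][120:300,180:420],(800,600)))
p=snapshot('top');cv2.imwrite('pics/t4.png',p['pixels'])"
```

```text
clock: 16.48
tcp_pos: [0.5363, 0.0259, 0.1019]
orientation: [[-0.364, 0.004, -0.931], [0.931, 0.005, -0.364], [0.003, -1.0, -0.005]]
wrist_force: [0.1, 0.5, -3.7]
width: 0.449
tcp [0.5363 0.0259 0.1019] clock 16.48 w 0.449 F [ 0.09  0.5  -3.71] units [-0.32  0.29  0.12] jaw deg 111.3 tilt [0.0037 0.005 ] j6 -26.6
level rot units [ 0.05 -0.    0.03]
```

View pics/s2.png

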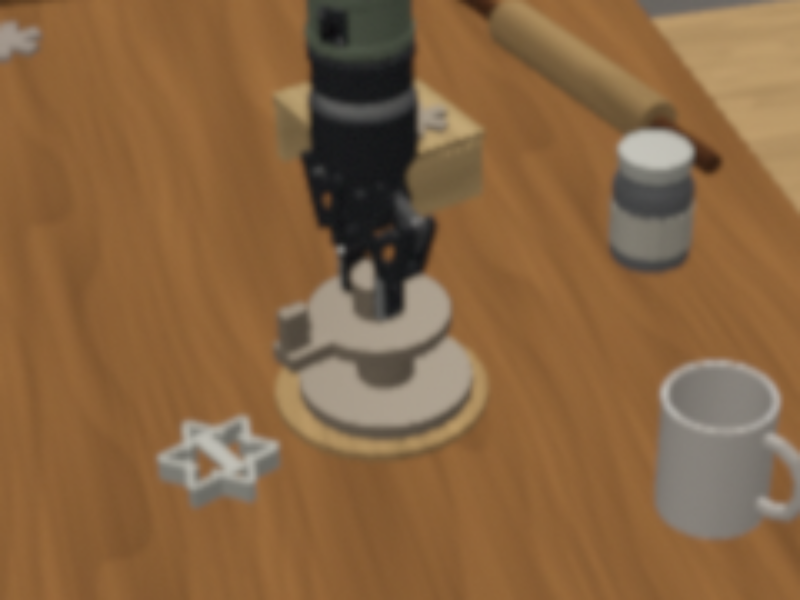

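The side view shows the middle disc hovering level over the large hub, slightly toward +y/-x (about 7 crop px). That matches the TCP error, so I correct it and lower.

```bash
python3 -m pendant '{"grip":[0,0,0,0],"offset":[[-0.32,0,0.04],[0,0.06,0],[0,0.08,0],[0,0,0]],"delta_rot":[[0.05,0,0.03],[0,0,0],[0,0,0],[0,0,0]]}' 50
cat > st.py <<'E'
from h import *
go(.5365,.0174,.0946)
p=snapshot('side');h=cv2.cvtColor(p['pixels'],cv2.COLOR_BGR2HSV);m=(h[...,1]<75)&(h[...,2]>90)
for y in range(208,250,3):
    x=np.where(m[y,250:340])[0]+250
    r=np.split(x,np.where(np.diff(x)>1)[0]+1);r=[(int(a[0]),int(a[-1])) for a in r if len(a)>8]
    print(y,r,end=' ')
cv2.imwrite('pics/s3.png',cv2.resize(p['pixels'][170:280,230:370],(763,600)))
E
python3 st.py
```

```text
clock: 16.92
tcp_pos: [0.5419, 0.0173, 0.103]
orientation: [[-0.365, 0.007, -0.931], [0.931, -0.001, -0.365], [-0.004, -1.0, -0.006]]
wrist_force: [0.3, 0.4, -2.1]
width: 0.451
tcp [0.5419 0.0173 0.103 ] clock 16.92 w 0.451 F [ 0.3   0.37 -2.06] units [0.08 0.34 0.2 ] jaw deg 111.4 tilt [ 0.0071 -0.0013] j6 -27.3
level rot units [ 0.06 -0.   -0.04]
208 [(278, 286), (304, 316)] 211 [(276, 289), (304, 317)] 214 [(268, 291), (303, 317)] 217 [(275, 317)] 220 [(275, 316)] 223 [(275, 312)] 226 [(266, 279), (284, 306), (310, 319)] 229 [(277, 287), (304, 320)] 232 [(270, 292), (303, 321)] 235 [(270, 320)] 238 [(271, 319)] 241 [(272, 317)] 244 [(275, 313)] 247 [(280, 306)]
```

```bash
python3 -m pendant '{"grip":[0,0,0],"offset":[[0.06,0.1,0.1],[0,0.14,0],[0,0.1,0]],"delta_rot":[[0.06,0,-0.04],[0,0,0],[0,0,0]]}' 50
python3 st.py; python3 -c "
from h import *
p=snapshot('side');print(ray(p,(295.7,213.5),.0784),ray(p,(295.5,233),.026))"
```

```text
clock: 17.22
tcp_pos: [0.5398, 0.0175, 0.0953]
orientation: [[-0.364, 0.002, -0.931], [0.931, 0.0, -0.364], [-0.0, -1.0, -0.002]]
wrist_force: [0.1, -0.3, -3.6]
width: 0.45
tcp [0.5398 0.0175 0.0953] clock 17.22 w 0.45 F [ 0.05 -0.27 -3.64] units [0.04 0.03 0.12] jaw deg 111.3 tilt [0.0016 0.0004] j6 -27.3
level rot units [ 0.02 -0.   -0.  ]
208 [] 211 [(277, 287), (303, 315)] 214 [(275, 291), (303, 316)] 217 [(267, 292), (303, 316)] 220 [(274, 316)] 223 [(274, 316)] 226 [(274, 311)] 229 [(265, 278), (283, 304), (309, 320)] 232 [(276, 289), (303, 321)] 235 [(270, 320)] 238 [(271, 319)] 241 [(272, 317)] 244 [(275, 313)] 247 [(279, 307)] [0.5460602  0.01905427 0.0784    ] [0.5418447  0.01025767 0.026     ]
```

```bash
python3 -m pendant '{"grip":[0,0,0],"offset":[[0,0.06,-0.04],[0,0.06,0],[0,0.05,0]],"delta_rot":[[0.02,0,0],[0,0,0],[0,0,0]]}' 50
python3 st.py
```

```text
clock: 17.57
tcp_pos: [0.5401, 0.0179, 0.0936]
orientation: [[-0.364, -0.001, -0.931], [0.931, -0.001, -0.364], [-0.0, -1.0, 0.002]]
wrist_force: [-5.4, -0.6, 7.7]
width: 0.452
tcp [0.5401 0.0179 0.0936] clock 17.57 w 0.452 F [-5.42 -0.64  7.7 ] units [ 0.03 -0.04  0.14] jaw deg 111.3 tilt [-0.0014 -0.001 ] j6 -27.2
level rot units [-0.02  0.   -0.  ]
208 [(287, 295)] 211 [(303, 314)] 214 [(276, 290), (304, 316)] 217 [(267, 292), (303, 316)] 220 [(274, 316)] 223 [(275, 316)] 226 [(274, 311)] 229 [(265, 278), (283, 305), (310, 320)] 232 [(276, 288), (303, 321)] 235 [(270, 320)] 238 [(271, 319)] 241 [(272, 317)] 244 [(275, 313)] 247 [(280, 307)]
```

Contact at the expected height. Releasing gently and lifting for a wrist look.

```bash
python3 -m pendant '{"grip":[0.5,0.6,0.8,1,1,1,1,1,1,1,1],"offset":[[0,0,0],[0,0,0],[0,0,0],[0,0,0],[0,0,0],[0,-0.6,0],[0,-1,0],[0,-1,0],[0,-1,0],[0,-0.6,0],[0,0,0]],"delta_rot":[[0,0,0],[0,0,0],[0,0,0],[0,0,0],[0,0,0],[0,0,0],[0,0,0],[0,0,0],[0,0,0],[0,0,0],[0,0,0]]}' 50
python3 -c "
from h import *
go(.539,-.355,.2)
p=world(snapshot('wrist'));cv2.imwrite('pics/w9.png',p['pixels'])"
```

```text
clock: 18.53
tcp_pos: [0.5405, 0.0182, 0.202]
orientation: [[-0.364, -0.003, -0.931], [0.931, -0.001, -0.364], [0.0, -1.0, 0.003]]
wrist_force: [1.5, -0.1, 0.1]
width: 1.001
tcp [0.5405 0.0182 0.202 ] clock 18.53 w 1.001 F [ 1.54 -0.15  0.15] units [-13.88   0.09   5.49] jaw deg 111.4 tilt [-0.0028 -0.0009] j6 -27.2
level rot units [-0.03  0.    0.  ]
```

View pics/w9.png

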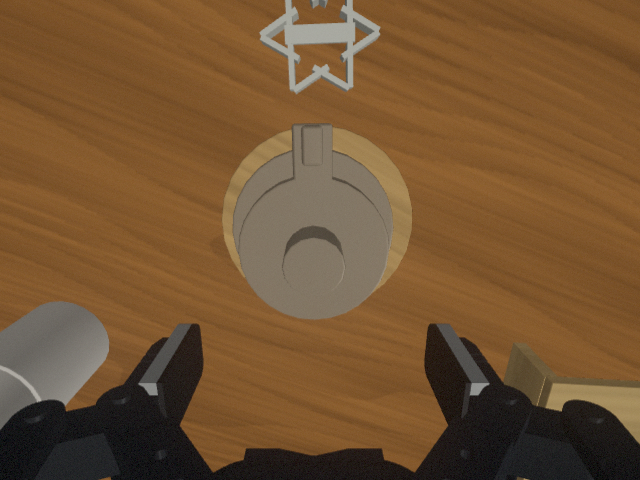

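The middle disc rests on the stand: hub top (313,267), disc columns 239–390, bottom rim at row 319. Computing its axis.

```bash
python3 -c "
from h import *
p=world(snapshot('wrist'))
print('hub',ray(p,(313.5,267),.1),'rim side mid',ray(p,(314.5,245),.07),'bottom rim',ray(p,(314,319),.07)-.053*np.array([.931,.364,0]),'tongue',ray(p,(312,124.5),.07)+.086*np.array([.931,.364,0]))
h=cv2.cvtColor(p['pixels'],cv2.COLOR_BGR2HSV)
for k,st,c in comps((h[...,1]<85)&(h[...,2]>60),8000):
  cc=max(cv2.findContours(k.astype(np.uint8),0,cv2.CHAIN_APPROX_NONE)[0],key=len)[:,0];cc=cc[(cc[:,1]>275)]
  w=np.array([ray(p,u,.07)[:2] for u in cc]);q=np.linalg.lstsq(np.c_[2*w,np.ones(len(w))],(w**2).sum(1),rcond=None)[0];print(st,'fit',q[:2],np.sqrt(q[2]+q[0]**2+q[1]**2))
for k,st,c in comps((h[...,1]>85)&(h[...,1]<130)&(h[...,2]>130)&(h[...,0]<25),1500): print('wood',st,fit(p,k,.012))
"
```

```text
hub [0.54312108 0.0203256  0.1       ] rim side mid [0.53822525 0.01926247 0.07      ] bottom rim [0.54203276 0.02037423 0.07      ] tongue [0.5452125  0.02028773 0.07      ]
[  232   124   161   197 22742] fit [0.54381382 0.02041026] 0.051777868660842566
[   0  303  108  127 9052] fit [ 0.70266042 -0.13762445] 0.048379451252794796
wood [ 332  128   80  165 3456] (array([0.53308703, 0.03008751]), np.float64(0.06529975230975149), 0.07159679383039474)
wood [ 221  130   71  151 2115] (array([0.54066408, 0.01225328]), np.float64(0.06696584595373745), 0.06573700159788132)
wood [ 547  385   93   58 2223] (array([0.62583935, 0.34839607]), np.float64(0.044360414601195365), 0.06098584830760956)
```

```bash
python3 -m pendant '{"grip":[1,1,1,1,1,1,1,1,1,1,1,1,1,1,1,1],"offset":[[-0.92,0,0.37],[-0.92,0,0.37],[-0.92,0,0.37],[-0.92,0,0.37],[-0.92,0,0.37],[-0.92,0,0.37],[-0.92,0,0.37],[-0.92,0,0.37],[-0.92,0,0.37],[-0.92,0,0.37],[-0.92,0,0.37],[-0.92,0,0.37],[-0.92,0,0.37],[-0.92,0,0.37],[-0.7,0,0.3],[0,0,0]],"delta_rot":[[0,0,0],[0,0,0],[0,0,0],[0,0,0],[0,0,0],[0,0,0],[0,0,0],[0,0,0],[0,0,0],[0,0,0],[0,0,0],[0,0,0],[0,0,0],[0,0,0],[0,0,0],[0,0,0]]}' 50
cat > sm.py <<'E'
from h import *
go(.538,-.355,.13)
p=world(snapshot('wrist'));cv2.imwrite('pics/w10.png',p['pixels'])
h=cv2.cvtColor(p['pixels'],cv2.COLOR_BGR2HSV)
for k,st,c in comps((h[...,1]<85)&(h[...,2]>60),2000):
  print(st,c,fit(p,k,.012))
  cc=max(cv2.findContours(k.astype(np.uint8),0,cv2.CHAIN_APPROX_NONE)[0],key=len)[:,0];cc=cc[cc[:,1]<c[1]]
  w=np.array([ray(p,u,.012)[:2] for u in cc]);q=np.linalg.lstsq(np.c_[2*w,np.ones(len(w))],(w**2).sum(1),rcond=None)[0];print('upper rim',q[:2],np.sqrt(q[2]+q[0]**2+q[1]**2))
E
python3 sm.py
```

```text
clock: 19.97
tcp_pos: [0.5213, -0.3568, 0.1622]
orientation: [[-0.368, -0.046, -0.929], [0.929, 0.021, -0.369], [0.037, -0.999, 0.035]]
wrist_force: [-0.2, 0.3, -0.1]
width: 1.002
tcp [ 0.5213 -0.3568  0.1622] clock 19.97 w 1.002 F [-0.16  0.34 -0.11] units [-0.23  1.26 -0.69] jaw deg 111.6 tilt [-0.0458  0.0213] j6 -62.3
level rot units [-0.33 -0.    0.35]
[ 247  212  102  100 7979] [297.46772779 261.64882817] (array([ 0.53773825, -0.3543639 ]), np.float64(0.03858899213171662), 0.039477113634347916)
upper rim [ 0.53658748 -0.35485628] 0.0377373998311607
```

```bash
python3 -m pendant '{"grip":[1,1,1,1,1],"offset":[[-0.15,0,-0.64],[0,0.7,0],[0,0.7,0],[0,0.4,0],[0,0,0]],"delta_rot":[[-0.33,0,0.35],[0,0,0],[0,0,0],[0,0,0],[0,0,0]]}' 50
python3 sm.py
```

```text
clock: 20.43
tcp_pos: [0.5352, -0.3464, 0.108]
orientation: [[-0.371, -0.006, -0.929], [0.929, 0.009, -0.371], [0.011, -1.0, 0.002]]
wrist_force: [-0.7, -0.2, -0.7]
width: 1.0
tcp [ 0.5352 -0.3464  0.108 ] clock 20.43 w 1.0 F [-0.72 -0.2  -0.66] units [-0.35 -0.88  0.02] jaw deg 111.8 tilt [-0.0057  0.0093] j6 -61.4
level rot units [-0.02  0.    0.1 ]
[  230   196   128   123 12299] [293.66013497 257.33140906] (array([ 0.53890508, -0.3564966 ]), np.float64(0.038959426114752366), 0.04002267122268677)
upper rim [ 0.53757803 -0.35695739] 0.0379869769335479
```

```bash
python3 -m pendant '{"grip":[1,1,1,1,1],"offset":[[-0.38,0,0.03],[0,0.9,0],[0,0.9,0],[0,0.7,0],[0,0.1,0]],"delta_rot":[[-0.02,0,0.1],[0,0,0],[0,0,0],[0,0,0],[0,0,0]]}' 50
python3 -c "
from h import *
go(.538,-.3557,.037)"
```

```text
clock: 20.9
tcp_pos: [0.543, -0.3594, 0.0474]
orientation: [[-0.373, 0.009, -0.928], [0.928, -0.009, -0.373], [-0.011, -1.0, -0.005]]
wrist_force: [-0.8, 1.0, -1.4]
width: 0.998
tcp [ 0.543  -0.3594  0.0474] clock 20.9 w 0.998 F [-0.82  0.97 -1.37] units [0.22 0.41 0.13] jaw deg 111.9 tilt [ 0.0092 -0.0085] j6 -61.9
level rot units [ 0.05  0.   -0.11]
```

```bash
python3 -m pendant '{"grip":[1,1,1,0,0,0,0,0,0,0,0,0,0],"offset":[[0.2,0.2,0.12],[0,0.2,0],[0,0,0],[0,0,0],[0,0,0],[0,0,0],[0,0,0],[0,0,0],[0,0,0],[0,0,0],[0,0,0],[0,0,0],[0,0,0]],"delta_rot":[[0.05,0,-0.1],[0,0,0],[0,0,0],[0,0,0],[0,0,0],[0,0,0],[0,0,0],[0,0,0],[0,0,0],[0,0,0],[0,0,0],[0,0,0],[0,0,0]]}' 50
python3 -c "
from h import *
go(.538,-.3557,.037)"
```

```text
clock: 21.98
tcp_pos: [0.541, -0.3587, 0.0427]
orientation: [[-0.373, 0.006, -0.928], [0.928, -0.006, -0.373], [-0.008, -1.0, -0.003]]
wrist_force: [0.1, 0.2, -1.0]
width: 0.354
tcp [ 0.541  -0.3587  0.0427] clock 21.98 w 0.354 F [ 0.12  0.23 -1.03] units [0.16 0.23 0.07] jaw deg 111.9 tilt [ 0.0058 -0.0058] j6 -61.9
level rot units [ 0.03  0.   -0.07]
```

```bash
python3 -m pendant '{"grip":[0,0,0,0,0,0,0,0,0,0,0,0,0,0,0,0,0,0,0,0],"offset":[[0,-0.4,0],[0,-0.9,0],[0,-1,0],[0,-1,0],[0,-1,0],[0,-1,0],[0.4,-0.8,-0.16],[0.9,0,-0.37],[0.9,0,-0.37],[0.9,0,-0.37],[0.9,0,-0.37],[0.9,0,-0.37],[0.9,0,-0.37],[0.9,0,-0.37],[0.9,0,-0.37],[0.9,0,-0.37],[0.9,0,-0.37],[0.9,0,-0.37],[0.5,0,-0.2],[0,0,0]],"delta_rot":[[0.03,0,-0.07],[0,0,0],[0,0,0],[0,0,0],[0,0,0],[0,0,0],[0,0,0],[0,0,0],[0,0,0],[0,0,0],[0,0,0],[0,0,0],[0,0,0],[0,0,0],[0,0,0],[0,0,0],[0,0,0],[0,0,0],[0,0,0],[0,0,0]]}' 50
python3 -c "
from h import *
go(.5445,.0207,.16)"
```

```text
clock: 23.65
tcp_pos: [0.5408, -0.0546, 0.1995]
orientation: [[-0.368, -0.004, -0.93], [0.93, 0.004, -0.368], [0.005, -1.0, 0.003]]
wrist_force: [0.9, 0.0, -1.0]
width: 0.357
tcp [ 0.5408 -0.0546  0.1995] clock 23.65 w 0.357 F [ 0.92  0.03 -0.99] units [ 2.74  1.59 -1.25] jaw deg 111.6 tilt [-0.0045  0.0039] j6 -35.2
level rot units [-0.03  0.    0.05]
```

```bash
python3 -m pendant '{"grip":[0,0,0,0,0],"offset":[[0.7,0,-0.32],[0.7,0,-0.32],[0.7,0,-0.32],[0.5,0,-0.2],[0,0,0]],"delta_rot":[[-0.03,0,0.05],[0,0,0],[0,0,0],[0,0,0],[0,0,0]]}' 50
python3 -c "
from h import *
go(.543,.02,.1427)
s=read_state();p=world(snapshot('wrist'));cv2.imwrite('pics/w11.png',p['pixels']);z=s['tcp_pos'][2]-.03
h=cv2.cvtColor(p['pixels'],cv2.COLOR_BGR2HSV);m=(h[...,1]<85)&(h[...,2]>60)
e=cv2.Canny(cv2.GaussianBlur(p['pixels'],(3,3),0),30,70)
for y in range(230,330,10): print(y,np.where(e[y,200:430])[0]+200)
"
```

```text
clock: 24.07
tcp_pos: [0.544, 0.017, 0.1991]
orientation: [[-0.366, 0.0, -0.931], [0.931, -0.002, -0.366], [-0.002, -1.0, 0.0]]
wrist_force: [-0.3, 0.9, -1.4]
width: 0.351
tcp [0.544  0.017  0.1991] clock 24.07 w 0.351 F [-0.27  0.86 -1.38] units [ 0.13  2.26 -0.01] jaw deg 111.5 tilt [ 0.0005 -0.0022] j6 -27.4
level rot units [-0.    0.   -0.02]
230 [226 234 241 244 270 271 288 289 290 335 336 337 338 339 340 355 356 357
 397 415]
240 [227 237 241 243 256 257 265 266 361 362 363 370 371 395 412]
250 [231 240 247 251 252 253 375 376 381 393 409]
260 [236 239 240 243 244 384 385 387 388 392 404]
270 [235 236 393 397 398]
280 [232 304 305 306 307 319 320 321 322 323 396]
290 [228 287 288 340 341 399]
300 [227 280 347 401]
310 [227 257 270 275 276 278 351 356 369 401]
320 [229 244 245 246 247 248 249 250 251 252 253 268 276 352 359 374 375 376
 377 378 379 380 381 382 400]
```

View pics/w11.png

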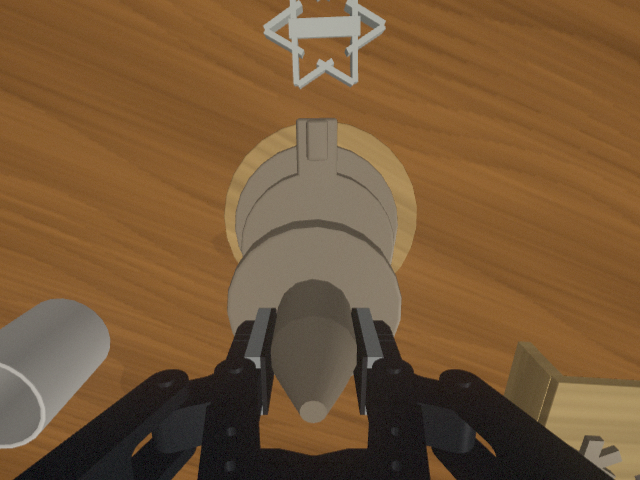

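Last picture (12 of 12): the small disc is held level, tip at (313,411), rim spanning columns 227–401. I'll fit its top rim from the edge pixels.

```bash
python3 -c "
from h import *
s=read_state();p=world(snapshot('wrist'));t=s['tcp_pos'];R=s['orientation'];z=t[2]-.0287
P=[(289,230),(336,230),(266,240),(362,240),(252.5,250),(375.5,250),(243.5,260),(384.5,260),(236,270),(393,270),(228,290),(400,290),(227,300),(401,300)]
w=np.array([(R.T@(ray(p,u,z)-t))[[0,2]] for u in P]);q=np.linalg.lstsq(np.c_[2*w,np.ones(len(w))],(w**2).sum(1),rcond=None)[0];print('axis in tool x,z',q[:2],np.sqrt(q[2]+q[0]**2+q[1]**2))
print('tip',R.T@(ray(p,(313.5,411),t[2]+.0333)-t))
T=np.array([.543,.020])-q[0]*R[:2,0]-q[1]*R[:2,2];print(T);go(*T,.1427)
"
```

```text
axis in tool x,z [-0.00034555  0.00086611] 0.03874881779728912
tip [-0.00065755 -0.03329767  0.00065262]
[0.54367991 0.02063818]
tcp [0.5442 0.0152 0.1991] clock 24.17 w 0.354 F [-0.1   0.08 -0.87] units [ 0.22  2.26 -0.06] jaw deg 111.4 tilt [ 0.0006 -0.0035] j6 -27.4
level rot units [-0.01 -0.   -0.03]
```

```bash
python3 -m pendant '{"grip":[0,0,0,0,0],"offset":[[0.22,0.2,-0.06],[0,0.7,0],[0,0.7,0],[0,0.2,0],[0,0,0]],"delta_rot":[[0,0,-0.03],[0,0,0],[0,0,0],[0,0,0],[0,0,0]]}' 50
python3 -c "
from h import *
go(.5437,.0206,.1427)"
```

```text
clock: 24.58
tcp_pos: [0.5448, 0.0167, 0.1526]
orientation: [[-0.359, 0.002, -0.933], [0.933, -0.002, -0.359], [-0.002, -1.0, -0.001]]
wrist_force: [-0.2, 0.2, -2.2]
width: 0.359
tcp [0.5448 0.0167 0.1526] clock 24.58 w 0.359 F [-0.25  0.19 -2.17] units [ 0.16  0.4  -0.01] jaw deg 111.0 tilt [ 0.0018 -0.0018] j6 -27.0
level rot units [ 0.01 -0.   -0.02]
```

```bash
python3 -m pendant '{"grip":[0,0,0,0],"offset":[[0.16,0.1,0],[0,0.15,0],[0,0.06,0],[0,0,0]],"delta_rot":[[0,0,-0.02],[0,0,0],[0,0,0],[0,0,0]]}' 50
python3 -c "
from h import *
go(.5437,.0206,.1427)"
```

```text
clock: 24.92
tcp_pos: [0.5438, 0.0194, 0.1453]
orientation: [[-0.357, 0.002, -0.934], [0.934, 0.0, -0.357], [-0.0, -1.0, -0.002]]
wrist_force: [-0.1, 0.2, -1.5]
width: 0.355
tcp [0.5438 0.0194 0.1453] clock 24.92 w 0.355 F [-0.06  0.2  -1.54] units [ 0.04  0.1  -0.01] jaw deg 110.9 tilt [0.0016 0.0002] j6 -26.6
level rot units [ 0.01 -0.   -0.  ]
```

```bash
python3 -m pendant '{"grip":[0,0,0],"offset":[[0.04,0.06,0],[0,0.06,0],[0,0.06,0]],"delta_rot":[[0,0,0],[0,0,0],[0,0,0]]}' 50
python3 -c "
from h import *
go(.5437,.0206,.1427)"
```

```text
clock: 25.17
tcp_pos: [0.5447, 0.0204, 0.1425]
orientation: [[-0.357, 0.005, -0.934], [0.934, -0.0, -0.357], [-0.002, -1.0, -0.005]]
wrist_force: [-4.8, 0.9, 14.3]
width: 0.357
tcp [0.5447 0.0204 0.1425] clock 25.17 w 0.357 F [-4.82  0.93 14.33] units [ 0.02 -0.01  0.03] jaw deg 110.9 tilt [ 0.005  -0.0001] j6 -26.5
level rot units [ 0.04  0.   -0.02]
```

Contact at the expected height. Opening and rising straight up, clear of the tip.

```bash
python3 -m pendant '{"grip":[0.4,0.5,0.7,0.9,1,1,1,1,1,1,1,1],"offset":[[0,0,0],[0,0,0],[0,0,0],[0,0,0],[0,0,0],[0,-0.5,0],[0,-0.9,0],[0,-0.9,0],[0,-0.9,0],[0,-0.9,0],[0,-0.5,0],[0,0,0]],"delta_rot":[[0,0,0],[0,0,0],[0,0,0],[0,0,0],[0,0,0],[0,0,0],[0,0,0],[0,0,0],[0,0,0],[0,0,0],[0,0,0],[0,0,0]]}' 50
python3 -c "
from h import *
go(.5437,.0206,.1427)
p=world(snapshot('wrist'));cv2.imwrite('pics/w12.png',p['pixels'])
s=snapshot('side');cv2.imwrite('pics/s4.png',s['pixels'])
e=cv2.Canny(cv2.GaussianBlur(p['pixels'],(3,3),0),30,70)
for y in range(200,340,10): print(y,np.where(e[y,215:420])[0]+215)
h=cv2.cvtColor(s['pixels'],cv2.COLOR_BGR2HSV);m=(h[...,1]<75)&(h[...,2]>70)
for y in range(166,250,4): 
    x=np.where(m[y,262:326])[0]+262;print(y,(x[0],x[-1],(x[0]+x[-1])/2) if len(x) else '',end='; ')
"
```

```text
clock: 26.17
tcp_pos: [0.5433, 0.0206, 0.2617]
orientation: [[-0.357, 0.003, -0.934], [0.934, 0.0, -0.357], [-0.001, -1.0, -0.003]]
wrist_force: [0.4, -1.1, 0.6]
width: 1.001
tcp [0.5433 0.0206 0.2617] clock 26.17 w 1.001 F [ 0.35 -1.13  0.65] units [-0.    4.76 -0.  ] jaw deg 110.9 tilt [0.0029 0.    ] j6 -26.5
level rot units [ 0.03  0.   -0.01]
200 [234 243 252 255 272 273 276 349 350 353 354 369 379 396]
210 [235 243 250 252 265 266 268 269 357 360 379 396]
220 [237 245 249 251 262 264 265 300 301 302 324 325 362 378 393]
230 [240 248 249 252 260 262 292 293 333 372 375 390]
240 [245 246 253 260 290 336 372 385]
250 [252 253 257 288 337 368 377 378]
260 [262 263 290 335 360 361 367 368]
270 [275 276 298 299 306 351 352 353]
280 [289 290 291 335 336 337]
290 []
300 []
310 []
320 []
330 []
166 ; 170 ; 174 ; 178 ; 182 (np.int64(292), np.int64(296), np.float64(294.0)); 186 (np.int64(290), np.int64(298), np.float64(294.0)); 190 (np.int64(289), np.int64(299), np.float64(294.0)); 194 (np.int64(288), np.int64(302), np.float64(295.0)); 198 (np.int64(281), np.int64(308), np.float64(294.5)); 202 (np.int64(279), np.int64(310), np.float64(294.5)); 206 (np.int64(280), np.int64(309), np.float64(294.5)); 210 (np.int64(279), np.int64(314), np.float64(296.5)); 214 (np.int64(276), np.int64(316), np.float64(296.0)); 218 (np.int64(266), np.int64(317), np.float64(291.5)); 222 (np.int64(267), np.int64(316), np.float64(291.5)); 226 (np.int64(267), np.int64(319), np.float64(293.0)); 230 (np.int64(266), np.int64(320), np.float64(293.0)); 234 (np.int64(270), np.int64(320), np.float64(295.0)); 238 (np.int64(271), np.int64(319), np.float64(295.0)); 242 (np.int64(273), np.int64(317), np.float64(295.0)); 246 (np.int64(278), np.int64(312), np.float64(295.0));
```

```bash
python3 -c "
from h import *
print(sign_off())"
```

```text
the job is handed in; nothing more can be done
None
```

I built the three-tier stand on the plate and handed the job in at about 26 s of the 72 s allowed. `sign_off()` gives no verdict, so the results below rest on my own measurements.

| Step | What my checks showed |
|---|---|
| Largest disc on the plate | About 1.5 mm off the plate centre, measured after release |
| Middle disc drawn out by its tab | Released flat on the table, axis about 60 mm in front of the bench roof |
| Middle disc on the largest hub | About 2 mm off the largest disc's axis. My readings of its centre spread from x 0.538 to 0.545 m, so this is good to a few mm. |
| Smallest disc on top | Touched down at the expected height. In the last side picture its tip, post and rim columns (294–294.5) match the largest disc's (295). |

- **Less certain:** for the smallest disc, the last side picture only confirms centring across that camera's view. Along its line of sight I relied on the wrist measurement made just before lowering.
- **Not measured:** I did not check the mug, jar or cutter at the end. The arm did not come near them, and the force readings showed no unexpected contact.

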